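# Bring the right screw jar to the front of the carousel and hold it

### The arm

A 7-joint arm with a two-finger parallel gripper is mounted at the origin on the work surface. World frame = base frame: x ahead of the robot, y to its left, z up, the work surface at z = 0. Lengths are in m, angles in rad, forces in N, time in s.
With the tool pointing down it reaches from about 0.35 to 0.9 m from the base axis. Payload 19.9 kg.
Tool frame: the origin (TCP) lies midway between the tips of the shut fingers; the grasp point (between the pads) lies 19 mm behind it (r.grasp_offset is the distance from the TCP to the grasp point, in m); x points along the fingers, y is the direction in which the jaws open and shut, and the axes are right-handed (so a half turn about x gives the same grasp; the last joint's range is limited). The gripper opens to 85 mm and grips with 20 to 120 N. Pads are 22 mm wide; open, the fingers measure 114 mm over their backs; the gripper's body (76 mm by 85 mm) begins 54 mm behind the grasp point. The pads swing forward as they close: fully open they stand 13 mm farther back than shut.
Start: joints at [1.117, 0.417, -0.01, 1.614, 0.005, 1.111, -0.053], TCP at [0.251, -0.572, 0.231] pointing down, gripper open.
Joint ranges: [-2.81, 2.81], [-0.39, 2.02], [-1.27, 1.25], [0.06, 2.57], [-1.19, 4.33], [0.19, 2], [-2.82, 2.82]. Speed limits (rad/s): [1.89, 1.89, 2.39, 2.39, 3.01, 3.01, 3.01].

### API

Orientations are given as a unit quaternion [x, y, z, w].
In Python, from rig import r gives the robot as it stands.
- The arm moves only by the tool apply_moves, never from a script. Its argument "deltas" is a list of rows, each a list of 5 numbers: the shift along the tool's x, y, z in mm, then the turn about the tool's x in rad, then the finger opening in mm, from 0 to 85.4. In form: [[dx, dy, dz, spin, hand], ...]. A call has 1 to 12 rows; each row is the pose to reach, as a shift and turn from the pose measured when the call began, along the tool's axes at that moment; what a row does not reach only later rows make up. A row lasts 1/12 s, in which the tool goes at most 41.7 mm and 7.16 degrees, less where a joint would pass 70% of its speed; a pose out of reach is approached as far as the arm can. A call with a gripper value outside its range is refused whole. The fingers move at their own pace and stop on an object; "grip_force" is the grip in N (left out, the last holds). Time passes only in rows, so rows that repeat a pose let the fingers close. It gives the time, the measured TCP pose, the force and the opening at its end, in the units of the state.
- r.get_obs(): the state, without advancing time (a new reading comes with each control period).
- r.capture(name): name is "scene" or "side" or "wrist"; returns a dict with "img" (384x512x3 uint8, red, green, blue), "intrinsics" (3x3 intrinsics, pixels), "distortion" ([k1, k2, p1, p2, k3] as OpenCV has them; the pictures are not rectified), "T" (4x4, takes a point from camera to world coordinates); the wrist camera has in their place "hand_eye" (4x4, takes a point from camera to tool coordinates, whose origin is the TCP and whose axes are the tool frame's). Camera axes: x right, y down, z forward; pixel columns grow to the right and rows downward; lengths in m; the calibration is good to about 2 mm. A picture is of the moment at which its call begins: read the wrist's pose just before it. There is no depth.
- r.job_done(): hands the job in, once; it reports no verdict.
The state is a dict: "clock": time; "joints": joint angles; "qd": joint speeds; "joint_torque": joint torques, N m; "eef_pos": TCP position; "tcp_rot": TCP orientation; "contact_force": force on the tool from outside, world axes, zero at the start; "wrist_torque": the same for the moment, N m; "finger_gap": finger opening in m.
Only numpy, scipy, OpenCV 4.12 (cv2) and the standard library are available. Lean on these libraries where they do the work, as an engineer would, in place of code of your own. Each camera call takes 0.05 s, during which the arm holds its last target.

### The job

See which coloured tag lies on the white pad in the job tray, and turn the screw carousel until the jar with the lid of that colour stands at the front, squarely in line with the white arrow on the stand. Finish holding: keep a firm grip on the carousel (its grip bar or a jar) with the gripper so that it stays still, and do not let go. Leave the tags, the screwdriver, the mug and the fan where they are.

Things in the scene. Friction and masses are not known exactly. Their poses are not given: they have to be found in the camera images.
- carousel: grey turntable disc, 260 mm diameter, 12 mm thick, underside 16 mm above the table; origin there on the turning axis, z up. Turns freely both ways (friction 0.02 N m, no stop within a full turn). Six clear jars (56 mm diameter, 60 degrees apart) are part of it: counter-clockwise from above their lids are white, black, red, yellow, green, blue; white is on its own -x side
- grip (a point): middle of the black grip bar above the turning axis, rigid with the turntable: 70 mm long along the turntable's own x (line from white to yellow jar), 16 mm wide, from 116 to 151 mm above the table, this point at 134 mm. Under it a post 24 mm in diameter; all jar lids end 96 mm above the table
- front (a point): the front place, fixed: 95 mm from the turning axis, 96 mm above the table, on the side where the fixed black stand's tongue with the white arrow (60 mm wide, reaching 185 mm from the axis) shows from under the disc. A jar is at the front when its lid's centre is here. Front points to the robot's side (-x), turned by up to 0.6 rad
- jar_red (a point): centre of the top of the red lid of one jar (57 mm diameter lid, 14 mm tall, top 96 mm above the table); its jar is fixed on the turntable 95 mm from the turning axis
- jar_yellow (a point): centre of the top of the yellow lid of one jar (57 mm diameter lid, 14 mm tall, top 96 mm above the table); its jar is fixed on the turntable 95 mm from the turning axis
- jar_green (a point): centre of the top of the green lid of one jar (57 mm diameter lid, 14 mm tall, top 96 mm above the table); its jar is fixed on the turntable 95 mm from the turning axis
- jar_blue (a point): centre of the top of the blue lid of one jar (57 mm diameter lid, 14 mm tall, top 96 mm above the table); its jar is fixed on the turntable 95 mm from the turning axis
- job_spot (a point): centre of the top of the white square pad (60 mm, 12 mm above the table) in the job tray, a fixed grey tray 200 x 200 mm with 22 mm rims that also holds a dark computer board; exactly one tag lies on the pad. The tray stands left or right of the carousel
- tag_red: red round job tag, loose, 36 mm diameter, 7 mm thick, lying flat 12 mm above the table either on the white pad of the job tray or as a spare on the black strip (70 x 210 mm) on the other side of the carousel; origin at the centre of its underside
- tag_yellow: yellow round job tag, loose, 36 mm diameter, 7 mm thick, lying flat 12 mm above the table either on the white pad of the job tray or as a spare on the black strip (70 x 210 mm) on the other side of the carousel; origin at the centre of its underside
- tag_green: green round job tag, loose, 36 mm diameter, 7 mm thick, lying flat 12 mm above the table either on the white pad of the job tray or as a spare on the black strip (70 x 210 mm) on the other side of the carousel; origin at the centre of its underside
- tag_blue: blue round job tag, loose, 36 mm diameter, 7 mm thick, lying flat 12 mm above the table either on the white pad of the job tray or as a spare on the black strip (70 x 210 mm) on the other side of the carousel; origin at the centre of its underside
- screwdriver: bystander: loose screwdriver 170 mm long, lying crosswise on the table beyond the carousel, between mug and fan; origin under its middle, its own x runs along it
- mug: bystander: white mug 76 mm diameter, 90 mm tall, beyond the carousel to the right; origin at the centre of its underside
- fan: bystander: loose black computer cooling fan 80 x 80 x 25 mm lying flat beyond the carousel to the left; origin at the centre of its underside
Things that resemble listed ones, but are neither listed nor needed, are in the scene too. There is more than one size of the tag_green; the job needs the smaller.

How it is judged:
At the end, for the whole second after the job is handed in: The jar whose lid has the colour of the tag on the job tray's pad has its centre within 14 mm of the front place, the carousel is still (under 0.05 rad/s) and the gripper's fingers press on it with more than 2 N throughout the last second (((horizontal distance between tag_red and job_spot below 0.025 m and horizontal distance between jar_red and front below 0.014 m) or (horizontal distance between tag_yellow and job_spot below 0.025 m and horizontal distance between jar_yellow and front below 0.014 m) or (horizontal distance between tag_green and job_spot below 0.025 m and horizontal distance between jar_green and front below 0.014 m) or (horizontal distance between tag_blue and job_spot below 0.025 m and horizontal distance between jar_blue and front below 0.014 m)) and angular speed of carousel below 0.05 rad/s and contact force between the fingers and carousel above 2 N); the arm keeps its last pose, push and grip.
It fails at once if a tag is moved (more than 15 mm) (distance of any of tag_red, tag_yellow, tag_green, tag_blue from where it was at the start of the episode above 0.015 m).
It fails at once if the screwdriver is moved (more than 20 mm) (distance of screwdriver from where it was at the start of the episode above 0.02 m).
It fails at once if the mug is moved (more than 20 mm) (distance of mug from where it was at the start of the episode above 0.02 m).
It fails at once if the fan is moved (more than 20 mm) (distance of fan from where it was at the start of the episode above 0.02 m).
It also fails if it takes over 45 s, if anything falls off the work surface, if the arm or the gripper's body presses on something with over 40 N, if the wrist force passes 120 N, or if a joint passes its speed limit or range.

## Working session

There is one attempt and no reset: what is moved stays moved. The work goes in short steps, Python scripts to look and compute and a tool call to move; the robot and the scene stay as the last step left them, time stands still between calls to the robot, and variables do not carry over. Pictures are saved under pics/ and viewed, and the job is handed in when it is done.

Besides the shell and the picture viewer there is one more tool, called as name(argument=value, ...), one argument or row to a line, values as JSON. apply_moves: Moves the arm, as the interface text tells. Its arguments: {"type":"object","properties":{"deltas":{"type":"array"},"grip_force":{"type":"number"}},"required":["deltas"]}

```bash
mkdir -p pics; ls; python3 - <<'E'
from rig import r
import cv2,pickle
o=r.get_obs();print(o)
for n in("scene","side","wrist"):
    c=r.capture(n);pickle.dump(c,open(f"pics/{n}0.pkl","wb"));cv2.imwrite(f"pics/{n}0.png",c["img"][:,:,::-1])
    print(n,c["intrinsics"],c["distortion"],c.get("T"),c.get("hand_eye"))
E
```

```text
pics
{'clock': 0.0, 'joints': array([ 1.1164892 ,  0.41795984, -0.01034197,  1.61416797,  0.00469837,
        1.11067071, -0.05299145]), 'qd': array([ 0.00090438, -0.00068722, -0.00032358,  0.00162878,  0.00196913,
       -0.00035761,  0.00059095]), 'joint_torque': array([ 3.87062237e-04, -8.64452577e+01,  6.79188408e-01, -4.34914434e+01,
        1.92198786e-02,  7.25671736e-03,  6.15078011e-05]), 'eef_pos': array([ 0.25061637, -0.5721855 ,  0.23067151]), 'tcp_rot': array([-0.69198365, -0.14533605,  0.69220451, -0.14453019]), 'contact_force': array([-0.7564017 , -0.225376  , -0.63619699]), 'wrist_torque': array([ 0.00195552,  0.02900307, -0.02026935]), 'finger_gap': 0.08566068033764958}
scene [[356.26746911   0.         255.90191879]
 [  0.         356.26746911 199.46270164]
 [  0.           0.           1.        ]] [-0.00979924  0.          0.          0.          0.        ] [[ 0.68317018  0.46026536 -0.56695177  1.25876744]
 [ 0.7302299  -0.42361394  0.53601821 -0.64583527]
 [ 0.00654194 -0.78019679 -0.62549994  0.83942738]
 [ 0.          0.          0.          1.        ]] None
[... 232 characters left out ...]
493e-01  1.49477010e-01]
 [-4.00839807e-01 -4.55389870e-01  7.94951266e-01 -9.86433926e-01]
 [-1.55488253e-04 -8.67676550e-01 -4.97129138e-01  7.11981951e-01]
 [ 0.00000000e+00  0.00000000e+00  0.00000000e+00  1.00000000e+00]] None
wrist [[276.16503406   0.         253.73170752]
 [  0.         276.16503406 191.85633908]
 [  0.           0.           1.        ]] [-0.00965523  0.          0.          0.          0.        ] None [[-8.60912495e-05 -2.58943659e-01  9.65892424e-01 -1.41390756e-01]
 [ 9.99999720e-01 -7.40410278e-04 -1.09363443e-04 -8.40974865e-04]
 [ 7.43475648e-04  9.65892144e-01  2.58943650e-01 -6.48240940e-02]
 [ 0.00000000e+00  0.00000000e+00  0.00000000e+00  1.00000000e+00]]
```

View pics/scene0.png

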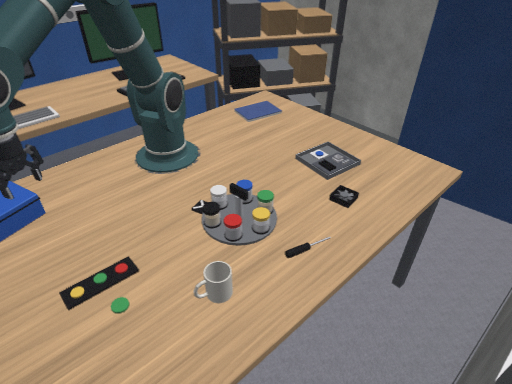

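View pics/side0.png

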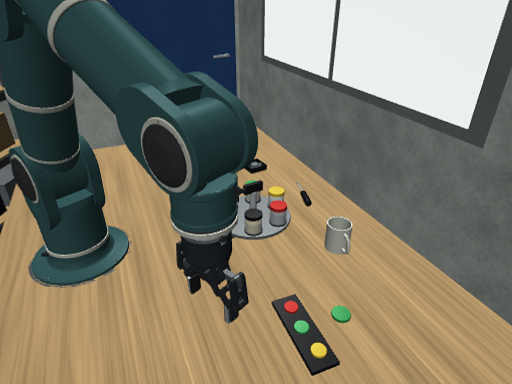

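View pics/wrist0.png

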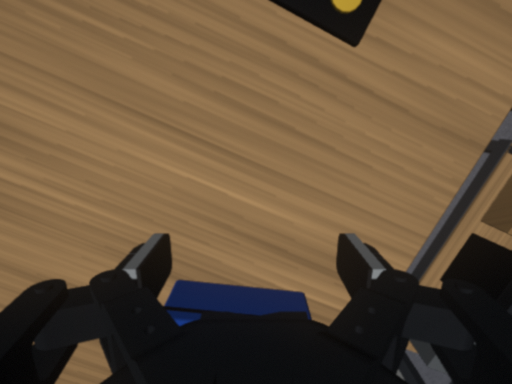

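The scene view shows a blue disc on the white pad at about (319,154). The spares on the strip are yellow, green and red, so the target is blue. Next I'll zoom in and measure.

```bash
cat > h.py <<'E'
import numpy as np,cv2,pickle
def ray(c,uv,z,T=None):
    T=c["T"] if T is None else T
    p=cv2.undistortPoints(np.array(uv,float).reshape(-1,1,2),c["intrinsics"],c["distortion"]).reshape(-1,2)
    d=np.c_[p,np.ones(len(p))]@T[:3,:3].T
    o=T[:3,3]; return o+d*((z-o[2])/d[:,2])[:,None]
def blobs(img,lo,hi,roi,amin=20):
    h=cv2.cvtColor(img,cv2.COLOR_RGB2HSV)
    m=cv2.inRange(h,lo,hi);k=np.zeros_like(m);x0,y0,x1,y1=roi;k[y0:y1,x0:x1]=m[y0:y1,x0:x1]
    n,l,s,ce=cv2.connectedComponentsWithStats(k)
    return [(s[i][4],ce[i],s[i][:4]) for i in range(1,n) if s[i][4]>=amin]
COL=dict(red=((0,150,60),(6,255,255)),yellow=((22,140,90),(32,255,255)),green=((50,120,50),(85,255,255)),blue=((105,120,60),(125,255,255)))
E
python3 - <<'E'
from h import *
c=pickle.load(open("pics/scene0.pkl","rb"));im=c["img"]
for k,(lo,hi) in COL.items():
    for a,ce,b in blobs(im,lo,hi,(60,140,360,320)):
        print(k,a,ce.round(1),b,ray(c,ce,.096)[0].round(3),ray(c,ce,.019)[0].round(3))
cv2.imwrite("pics/z1.png",cv2.resize(im[130:250,180:380][:,:,::-1],None,fx=4,fy=4,interpolation=cv2.INTER_CUBIC))
s=pickle.load(open("pics/side0.pkl","rb"))["img"]
cv2.imwrite("pics/z2.png",cv2.resize(s[150:270,160:320][:,:,::-1],None,fx=5,fy=5,interpolation=cv2.INTER_CUBIC))
E
```

```text
red 194 [232.4 220.3] [224 214  18  14] [ 0.611 -0.133  0.096] [ 0.544 -0.08   0.019]
red 105 [121.1 267.8] [115 263  13  11] [ 0.554 -0.476  0.096] [ 0.481 -0.458  0.019]
yellow 183 [260.8 213.7] [253 207  17  14] [ 0.648 -0.047  0.096] [0.585 0.015 0.019]
yellow 125 [ 76.7 291.8] [ 70 286  14  12] [ 0.551 -0.595  0.096] [ 0.478 -0.589  0.019]
green 147 [265.1 195.7] [258 190  15  12] [0.591 0.028 0.096] [0.522 0.098 0.019]
green 110 [ 99.9 277.8] [ 94 273  13  11] [ 0.548 -0.532  0.096] [ 0.474 -0.521  0.019]
green 190 [119.5 304.7] [111 298  18  15] [ 0.659 -0.533  0.096] [ 0.597 -0.521  0.019]
blue 188 [ 70.6 143.3] [ 60 140  32  11] [-0.206 -0.319  0.096] [-0.358 -0.285  0.019]
blue 27 [319.2 153. ] [316 151   7   5] [0.54  0.38  0.096] [0.465 0.486 0.019]
blue 119 [244.7 184.4] [237 180  15  11] [0.496 0.02  0.096] [0.417 0.089 0.019]
```

View pics/z1.png

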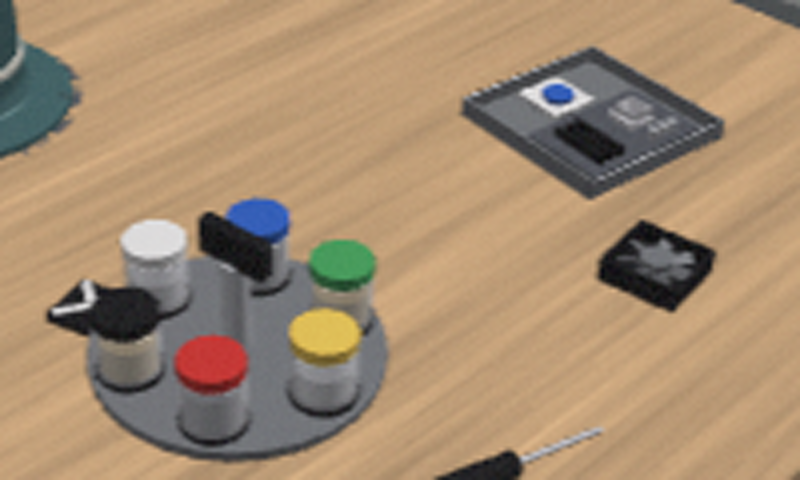

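View pics/z2.png

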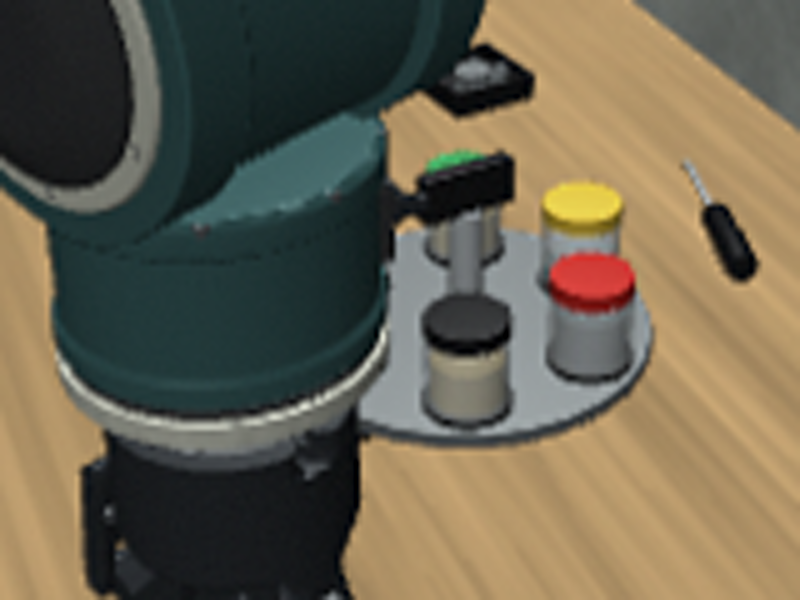

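```bash
python3 - <<'E'
from h import *
c=pickle.load(open("pics/scene0.pkl","rb"));im=c["img"]
ctr=np.array([.554,-.058])
for a,ce,b in blobs(im,(0,0,150),(180,70,255),(188,195,210,215),3): print(a,ce,b,ray(c,ce,.012)[0])
for uv in [(192,207),(203,201),(202,202),(196,208)]:
    p=ray(c,uv,.012)[0];d=p[:2]-ctr;print(uv,p.round(3),np.hypot(*d),np.degrees(np.arctan2(d[1],d[0])))
cv2.imwrite("pics/z3.png",cv2.resize(im[190:230,180:230][:,:,::-1],None,fx=12,fy=12,interpolation=cv2.INTER_NEAREST))
from scipy.spatial.transform import Rotation as R
from rig import r
o=r.get_obs();M=R.from_quat(o["tcp_rot"]).as_matrix();print(M.round(3))
w=pickle.load(open("pics/wrist0.pkl","rb"));H=w["hand_eye"];print(np.degrees(np.arctan2(M[1,1],M[0,1])))
E
```

```text
27 [199.62962963 204.59259259] [193 200  11   9] [ 0.3917889  -0.10800948  0.012     ]
(192, 207) [ 0.384 -0.136  0.012] 0.1869592111834958 -155.22155243774705
(203, 201) [ 0.383 -0.087  0.012] 0.173100413958918 -170.50946807539185
(202, 202) [ 0.386 -0.093  0.012] 0.1720356812578099 -168.35048413089712
(196, 208) [ 0.399 -0.129  0.012] 0.1708442609175271 -155.43276241699763
[[-0.     0.401 -0.916]
 [ 0.001 -0.916 -0.401]
 [-1.    -0.001  0.   ]]
-66.34669836199296
```

View pics/z3.png

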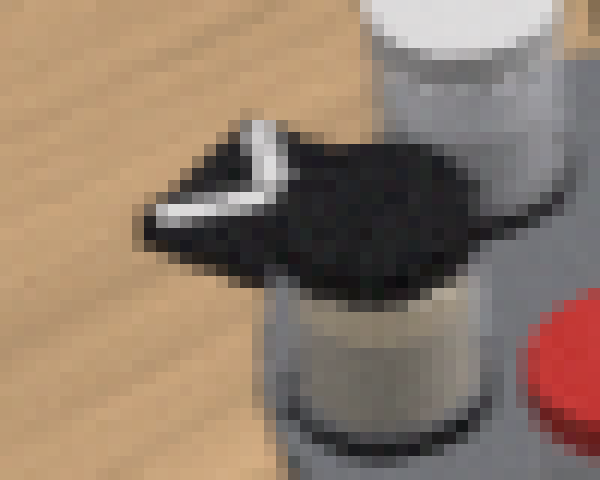

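The white arrow is a chevron. Its ends are at about (193,208) and (202,200) and its apex is near (202.7,205.5), which puts the front at about 198°. I'll move the wrist camera over the tongue for a better measurement.

apply_moves(
  deltas=[
    [-10,-20,-15,0.02,85],
    [-20,-50,-38,0.05,85],
    [-30,-85,-65,0.08,85],
    [-40,-120,-92,0.11,85],
    [-50,-155,-118,0.14,85],
    [-60,-190,-145,0.17,85],
    [-70,-225,-172,0.2,85],
    [-80,-260,-198,0.22,85],
    [-90,-295,-225,0.24,85],
    [-95,-330,-252,0.26,85],
    [-100,-360,-275,0.28,85],
    [-100,-385,-294,0.296,85],
  ],
)

```text
clock: 1.15
eef_pos: [0.3624, -0.1126, 0.3311]
tcp_rot: [0.706, 0.041, -0.706, 0.041]
contact_force: [1.4, -0.1, 1.3]
finger_gap: 0.0852
```

apply_moves(
  deltas=[
    [0,-14,-10,0,85],
    [0,-16,-12,0,85],
    [0,-16,-12,0,85],
    [0,-16,-12,0,85],
  ],
)

```text
clock: 1.48
eef_pos: [0.3722, -0.096, 0.3309]
tcp_rot: [0.706, 0.041, -0.706, 0.041]
contact_force: [-0.7, -0.4, 0.5]
finger_gap: 0.0854
```

```bash
python3 - <<'E'
from rig import r
import cv2,pickle
o=r.get_obs();print(o["clock"],o["eef_pos"],o["tcp_rot"],o["joints"],o["qd"].round(3))
for n in ("wrist","side"):
    c=r.capture(n);c["obs"]=o;pickle.dump(c,open(f"pics/{n}1.pkl","wb"));cv2.imwrite(f"pics/{n}1.png",c["img"][:,:,::-1])
E
```

```text
1.4833 [ 0.37221248 -0.09596972  0.33094181] [ 0.70598216  0.04063416 -0.70589208  0.04067471] [ 0.62394329 -0.120729   -0.40776671  2.00530615 -0.05037029  1.24744552
 -1.22090481] [0.009 0.002 0.012 0.002 0.    0.001 0.002]
```

View pics/wrist1.png

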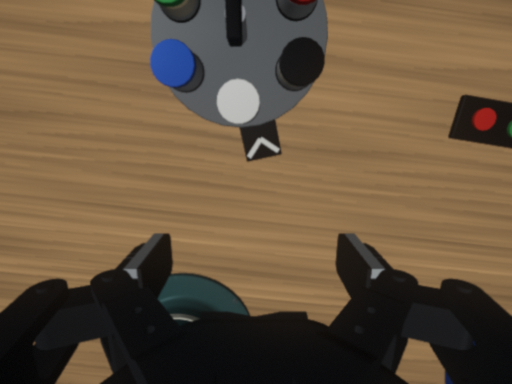

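The wrist view shows the blue lid at (173,63), the white lid at (238,101), and the bar end at about (235,40). The chevron apex is at about (261,139) and the tongue's outer corners are at about (247,159) and (281,152).

```bash
python3 - <<'E'
from h import *
from scipy.spatial.transform import Rotation as R
c=pickle.load(open("pics/wrist1.pkl","rb"));im=c["img"];o=c["obs"]
T=np.eye(4);T[:3,:3]=R.from_quat(o["tcp_rot"]).as_matrix();T[:3,3]=o["eef_pos"];print(T.round(3));T=T@c["hand_eye"]
def ang(p,ctr):d=p[:2]-ctr;return np.hypot(*d).round(4),np.degrees(np.arctan2(d[1],d[0])).round(1)
lids={}
h=cv2.cvtColor(im,cv2.COLOR_RGB2HSV)
for k,rg in dict(blue=COL["blue"],white=((0,0,150),(180,60,255))).items():
    for a,ce,b in blobs(im,*rg,(140,0,330,126),300): lids[k]=ray(c,ce,.096,T)[0];print(k,a,ce,b,lids[k].round(4))
g=(180,0);
b,w=lids["blue"][:2],lids["white"][:2]
# hexagon: rotate (w-b) by +60 about b -> centre (blue->white ccw)
th=np.radians(60);Rm=np.array([[np.cos(th),-np.sin(th)],[np.sin(th),np.cos(th)]])
ctr=b+Rm@(w-b);print("d",np.hypot(*(w-b)),"ctr",ctr)
# disc circle from dark-gray edge: chevron
m=cv2.inRange(h,(0,0,130),(180,70,255));m[:128]=0;m[165:]=0;m[:,:235]=0;m[:,290:]=0
pts=cv2.findContours(m,0,2)[0];p=max(pts,key=cv2.contourArea);print(cv2.boundingRect(p))
M=cv2.moments(m,True);ch=np.array([M["m10"]/M["m00"],M["m01"]/M["m00"]])
dm=((h[:,:,2]<60)).astype(np.uint8);dm[:118]=0;dm[170:]=0;dm[:,:235]=0;dm[:,295:]=0
dm|=(m>0).astype(np.uint8)
r_=cv2.minAreaRect(cv2.findNonZero(dm));bx=cv2.boxPoints(r_);print("box",bx.round(1))
for zz in(.004,.012):
  print(zz,"chev centroid",ang(ray(c,ch,zz,T)[0],ctr))
  q=ray(c,bx,zz,T);print(q.round(4),[ang(x,ctr) for x in q])
for ct in (ctr,np.array([.554,-.058])):
  print(ct,"blue",ang(b,ct),"white",ang(w,ct))
cv2.imwrite("pics/z4.png",cv2.resize(im[110:170,220:300][:,:,::-1],None,fx=9,fy=9,interpolation=cv2.INTER_NEAREST))
E
```

```text
[[ 0.     0.115 -0.993  0.372]
 [-0.    -0.993 -0.115 -0.096]
 [-1.     0.    -0.     0.331]
 [ 0.     0.     0.     1.   ]]
blue 1682 [172.47978597  62.68906064] [151  39  44  49] [0.4915 0.0212 0.096 ]
white 1469 [237.52756978 100.69571137] [217  79  42  44] [ 0.4554 -0.0646  0.096 ]
d 0.0930705428223225 ctr [ 0.54771444 -0.05295628]
(248, 138, 31, 20)
box [[239.8 127.3]
 [274.  119.5]
 [281.5 152.9]
 [247.3 160.6]]
0.004 chev centroid (np.float64(0.1644), np.float64(-161.1))
[[ 0.4188 -0.0668  0.004 ]
 [ 0.4375 -0.1213  0.004 ]
 [ 0.3849 -0.1412  0.004 ]
 [ 0.3652 -0.0851  0.004 ]] [(np.float64(0.1296), np.float64(-173.9)), (np.float64(0.1297), np.float64(-148.2)), (np.float64(0.1852), np.float64(-151.6)), (np.float64(0.1853), np.float64(-170.0))]
0.012 chev centroid (np.float64(0.1636), np.float64(-161.1))
[[ 0.4191 -0.0671  0.012 ]
 [ 0.4375 -0.1207  0.012 ]
 [ 0.3858 -0.1403  0.012 ]
 [ 0.3664 -0.0852  0.012 ]] [(np.float64(0.1294), np.float64(-173.7)), (np.float64(0.1294), np.float64(-148.4)), (np.float64(0.184), np.float64(-151.7)), (np.float64(0.1841), np.float64(-169.9))]
[ 0.54771444 -0.05295628] blue (np.float64(0.0931), np.float64(127.2)) white (np.float64(0.0931), np.float64(-172.8))
[ 0.554 -0.058] blue (np.float64(0.1009), np.float64(128.3)) white (np.float64(0.0988), np.float64(-176.2))
```

View pics/z4.png

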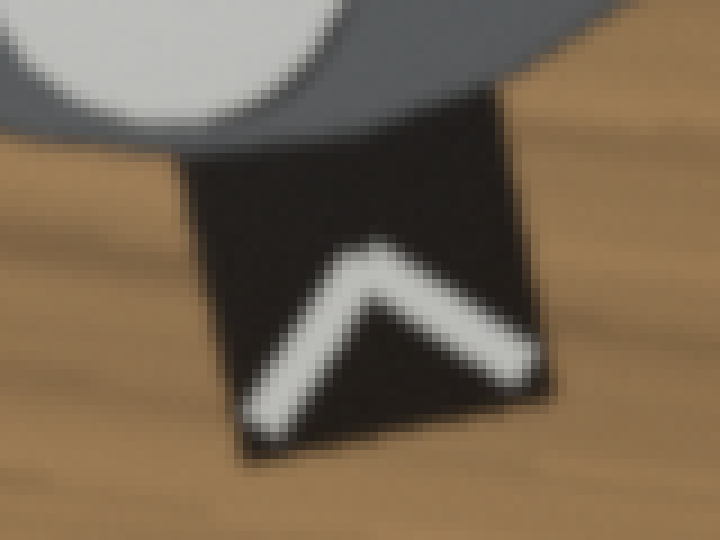

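The tongue measures 59.5 mm wide and reaches about 185 mm from the axis, which agrees with the given sizes. The front is at about 199.5° and blue is at about 127°, so it needs about 72° counter-clockwise. I'll go above the bar and look again.

apply_moves(
  deltas=[
    [8,-2,-18,0,85],
    [20,-5,-48,0,85],
    [35,-9,-80,0,85],
    [50,-13,-112,0,85],
    [62,-16,-140,0,85],
    [72,-18,-164,0,85],
    [79,-20,-178,0,85],
    [81,-20,-182,0,85],
    [81,-20,-182,0,85],
    [81,-20,-182,0,85],
  ],
)

```text
clock: 2.42
eef_pos: [0.55, -0.0565, 0.25]
tcp_rot: [-0.706, -0.04, 0.706, -0.04]
contact_force: [0.4, 0.4, 0.3]
finger_gap: 0.0847
```

```bash
python3 - <<'E'
from rig import r
import cv2,pickle
o=r.get_obs();print(o["clock"],o["eef_pos"],o["joints"].round(2))
for n in ("wrist","scene"):
    c=r.capture(n);c["obs"]=o;pickle.dump(c,open(f"pics/{n}2.pkl","wb"));cv2.imwrite(f"pics/{n}2.png",c["img"][:,:,::-1])
E
```

```text
2.4167 [ 0.55003241 -0.05652178  0.24995379] [ 0.46  0.31 -0.5   1.76  0.16  1.11 -1.55]
```

View pics/wrist2.png

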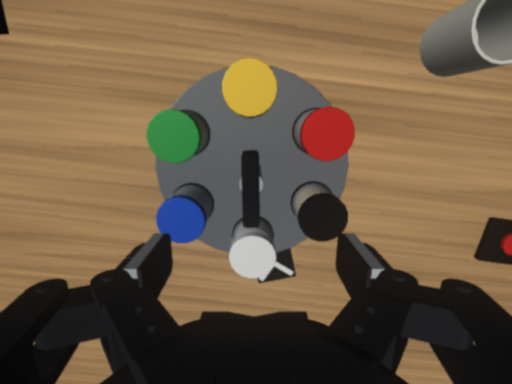

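The view shows all six lids and the bar. Green is at (174,136), yellow (249,87), red (327,133), black (319,217), white (252,257), blue (181,219), and the bar spans (250,150)–(251,225).

```bash
python3 - <<'E'
from h import *
from scipy.spatial.transform import Rotation as R
c=pickle.load(open("pics/wrist2.pkl","rb"));im=c["img"];o=c["obs"]
T=np.eye(4);T[:3,:3]=R.from_quat(o["tcp_rot"]).as_matrix();T[:3,3]=o["eef_pos"];Tt=T.copy();T=T@c["hand_eye"]
L={}
COL["white"]=((0,0,165),(180,40,255))
for k,rg in COL.items():
    for a,ce,b in blobs(im,*rg,(140,50,365,290),600): L[k]=ray(c,ce,.096,T)[0];print(k,a,ce.round(1),b,L[k].round(4))
# fit hexagon: centre+angle+radius complex lsq
A=[];B=[];off=dict(yellow=0,green=60,blue=120,white=180,red=-60)
for k,p in L.items():
    A.append([1,np.exp(1j*np.radians(off[k]))]);B.append(p[0]+1j*p[1])
s=np.linalg.lstsq(np.array(A),np.array(B),rcond=None)[0]
print("ctr",s[0],"R",abs(s[1]),"ang",np.degrees(np.angle(s[1])),"res",abs(np.array(A)@s-B))
g=cv2.cvtColor(im,cv2.COLOR_RGB2GRAY);m=(g<32).astype(np.uint8)
m2=np.zeros_like(m);m2[140:240,225:280]=m[140:240,225:280]
n,l,st,ce=cv2.connectedComponentsWithStats(m2);i=1+np.argmax(st[1:,4]);print(st[i])
bx=cv2.boxPoints(cv2.minAreaRect(cv2.findNonZero((l==i).astype(np.uint8))));print(bx);q=ray(c,bx,.151,T);print(q.round(4),q.mean(0))
print("err in tool",Tt[:3,:3].T@(np.r_[s[0].real,s[0].imag,0]-np.r_[o["eef_pos"][:2],0]), "tool y yaw",np.degrees(np.arctan2(Tt[1,1],Tt[0,1])))
E
```

```text
red 2289 [327.3 133.3] [301 107  54  54] [ 0.6072 -0.127   0.096 ]
yellow 2519 [249.2  87.1] [222  58  55  59] [ 0.6434 -0.0408  0.096 ]
green 2169 [173.4 135.9] [148 110  52  53] [0.5865 0.0332 0.096 ]
blue 1765 [180.7 218.8] [157 195  49  48] [0.4945 0.0215 0.096 ]
white 1637 [253.4 257.5] [229 236  64  44] [ 0.4555 -0.0661  0.096 ]
ctr (0.5501745137826737-0.053161024502991164j) R 0.09395025653598173 ang 7.389025058245568 res [0.00079967 0.00032062 0.00039675 0.00135936 0.00174272]
[ 242  151   19   75 1119]
[[241.74289 151.11588]
 [258.75558 150.80084]
 [260.12857 224.94208]
 [243.11588 225.25711]]
[[ 0.5852 -0.0414  0.151 ]
 [ 0.5872 -0.056   0.151 ]
 [ 0.519  -0.0653  0.151 ]
 [ 0.517  -0.0496  0.151 ]] [ 0.55210569 -0.05311154  0.151     ]
err in tool [-2.94233093e-07 -3.32325657e-03 -5.20398193e-04] tool y yaw -83.52133237318692
```

apply_moves(
  deltas=[
    [15,-2,-1,-0.015,85],
    [40,-3.3,-1,-0.015,85],
    [70,-3.3,-1,-0.015,85],
    [95,-3.3,-1,-0.015,85],
    [115,-3.3,-1,-0.015,85],
    [128,-3.3,-1,-0.015,85],
    [132,-3.3,-1,-0.015,85],
    [132,-3.3,-1,-0.015,85],
  ],
)

```text
clock: 3.18
eef_pos: [0.5505, -0.0534, 0.1187]
tcp_rot: [0.706, 0.045, -0.706, 0.045]
contact_force: [0.6, -0.3, 0.3]
finger_gap: 0.0851
```

apply_moves(
  deltas=[
    [0,0,0,0,50],
    [0,0,0,0,20],
    [0,0,0,0,8],
    [0,0,0,0,8],
    [0,0,0,0,8],
    [0,0,0,0,8],
    [0,0,0,0,8],
    [0,0,0,0,8],
  ],
  grip_force=40,
)

```text
clock: 3.85
eef_pos: [0.5506, -0.0533, 0.1191]
tcp_rot: [0.706, 0.045, -0.705, 0.045]
contact_force: [-2.7, 0.5, 6.2]
finger_gap: 0.0154
```

The fingers stopped at 15.4 mm, matching the 16 mm bar. Now I'll turn counter-clockwise (negative spin).

apply_moves(
  deltas=[
    [0,0,0,-0.04,8],
    [0,0,0,-0.12,8],
    [0,0,0,-0.22,8],
    [0,0,0,-0.32,8],
    [0,0,0,-0.42,8],
    [0,0,0,-0.52,8],
    [0,0,0,-0.62,8],
    [0,0,0,-0.72,8],
    [0,0,0,-0.82,8],
    [0,0,0,-0.92,8],
    [0,0,0,-1.0,8],
    [0,0,0,-1.05,8],
  ],
)

```text
clock: 4.85
eef_pos: [0.5501, -0.0525, 0.1191]
tcp_rot: [-0.587, -0.394, 0.587, -0.394]
contact_force: [-6.3, 3.5, 4.1]
finger_gap: 0.0154
```

```bash
python3 - <<'E'
from rig import r
from scipy.spatial.transform import Rotation as R
import numpy as np
o=r.get_obs();M=R.from_quat(o["tcp_rot"]).as_matrix();print(o["clock"],o["eef_pos"],o["joints"].round(2),np.degrees(np.arctan2(M[1,1],M[0,1])),o["contact_force"],M[:,0])
E
```

```text
4.85 [ 0.55009519 -0.05254871  0.11909858] [ 0.59  0.52 -0.7   1.87  0.42  0.9  -0.7 ] -22.216609503332933 [-6.34143168  3.51232353  4.10157763] [-5.68011178e-04 -4.24981555e-05 -9.99999838e-01]
```

apply_moves(
  deltas=[
    [0,0,0,-0.08,8],
    [0,0,0,-0.15,8],
    [0,0,0,-0.195,8],
    [0,0,0,-0.205,8],
    [0,0,0,-0.205,8],
    [0,0,0,-0.205,8],
    [0,0,0,-0.205,8],
  ],
)

```text
clock: 5.43
eef_pos: [0.5499, -0.0524, 0.1191]
tcp_rot: [-0.543, -0.452, 0.544, -0.452]
contact_force: [-4.1, 0.9, 3.8]
finger_gap: 0.0156
```

```bash
python3 - <<'E'
from rig import r
from h import *
from scipy.spatial.transform import Rotation as R
o=r.get_obs();M=R.from_quat(o["tcp_rot"]).as_matrix();print(o["clock"],o["eef_pos"],o["joints"].round(2),np.degrees(np.arctan2(M[1,1],M[0,1])),o["contact_force"],o["finger_gap"])
T=np.eye(4);T[:3,:3]=M;T[:3,3]=o["eef_pos"]
ctr=np.array([.5502,-.0531])
for n in ("wrist","scene","side"):
    c=r.capture(n);cv2.imwrite(f"pics/{n}3.png",c["img"][:,:,::-1])
    TT=c["T"] if "T" in c else T@c["hand_eye"]
    for k,rg in COL.items():
        for a,ce,b in blobs(c["img"],*rg,(0,0,512,384),60):
            p=ray(c,ce,.096,TT)[0];d=p[:2]-ctr
            if np.hypot(*d)<.13: print(n,k,a,ce.round(1),p.round(4),np.hypot(*d).round(4),np.degrees(np.arctan2(d[1],d[0])).round(1))
E
```

```text
5.4333 [ 0.54988368 -0.05244884  0.11908759] [ 0.62  0.53 -0.74  1.87  0.45  0.91 -0.52] -10.536062603914626 [-4.06135046  0.91914652  3.80045098] 0.015589873588734256
wrist red 7146 [388.3 147.8] [ 0.6362 -0.019   0.096 ] 0.0925 21.6
wrist yellow 8547 [253.7  62.4] [0.5663 0.0414 0.096 ] 0.0958 80.3
wrist green 6972 [119.4 147.8] [0.4795 0.0102 0.096 ] 0.0949 138.2
wrist blue 1767 [125.9 264.2] [ 0.46   -0.0643  0.096 ] 0.0909 -172.9
wrist blue 300 [141.9 310.7] [ 0.46   -0.1013  0.096 ] 0.1022 -151.9
scene red 178 [264.1 210.2] [ 0.6429 -0.0269  0.096 ] 0.0964 15.8
scene yellow 156 [262.6 192.4] [0.572  0.0345 0.096 ] 0.0902 76.0
scene blue 160 [214.5 193.6] [ 0.4661 -0.0905  0.096 ] 0.0921 -156.0
side red 131 [272.3 188.8] [ 0.6353 -0.0299  0.096 ] 0.0881 15.2
side green 131 [226.4 194.4] [ 0.4745 -0.002   0.096 ] 0.0913 146.0
side blue 173 [231.  209.2] [ 0.4569 -0.0946  0.096 ] 0.1021 -156.0
```

View pics/wrist3.png

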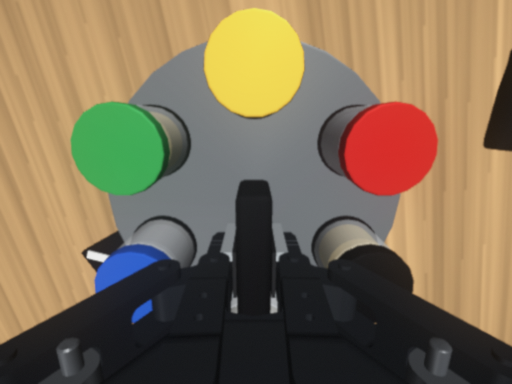

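View pics/scene3.png

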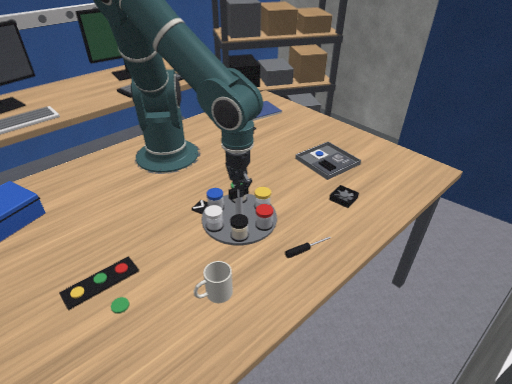

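Wrist fit: red 21.6°, yellow 80.3°, green 138.2°, which puts blue at about 200°. The scene camera, with its own centre, puts blue at 200.3°. The front is at about 199.5°, so blue is within about 1° (2 mm). I'll settle briefly and hand in.

apply_moves(
  deltas=[
    [0,0,0,0,8],
    [0,0,0,0,8],
    [0,0,0,0,8],
    [0,0,0,0,8],
    [0,0,0,0,8],
    [0,0,0,0,8],
  ],
  grip_force=50,
)

```text
clock: 6.08
eef_pos: [0.5499, -0.0525, 0.1191]
tcp_rot: [-0.543, -0.452, 0.544, -0.452]
contact_force: [-4.4, 0.9, 3.9]
finger_gap: 0.0154
```

```bash
python3 - <<'E'
from rig import r
o=r.get_obs();print(o["clock"],o["finger_gap"],abs(o["qd"]).max(),o["contact_force"])
print(r.job_done())
E
```

```text
6.0833 0.015391140052233068 0.0017115803793552357 [-4.35073832  0.88279009  3.89964808]
the job is handed in; nothing more can be done
None
```

The tag on the white pad is blue. I gripped the carousel's grip bar, turned it about 72° counter-clockwise so the blue jar stands at the arrow, and handed the job in still holding the bar; no verdict is reported.

- **Alignment:** after the turn, the wrist and scene cameras put the blue jar at about 200°, against about 199.5° for the arrow. That is roughly 2 mm off, against the 14 mm allowed.
- **Disagreement between cameras:** the scene camera's positions were about 5–6 mm off the wrist camera's, so I compared angles using each camera's own centre. In the wrist picture the hand partly hid the blue lid, so I took that angle from the red, yellow and green lids. The side camera put blue about 4° off, at 204°, but I had no centre of its own to correct it with. Even taken as read, that is about 7 mm, still inside the limit.
- **Grip:** set to 50 N, with the fingers stopped at 15.4 mm on the 16 mm bar. Every joint was practically still (below 0.002 rad/s), and the job took 6.1 s of the 45 s.
- **Other objects:** the arm never went near the tags, screwdriver, mug or fan. They look unmoved in the last scene picture; I did not measure them.

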